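Open the push-and-turn cleaner bottle in the green carton

TASK

At the food-packing table, fold the green carton's half-open flap back to about 110 degrees from its closed position (leaning some 20 degrees outward past upright), clear of the cleaner bottle. Then press the bottle's blue safety cap down, and with it held down twist it counter-clockwise (seen from above) about a quarter turn to free it. Lift it off and finish still holding the cap upright in the gripper, about 10 cm straight above the bottle, with the flap still folded back and the other things on the table and in the carton left where they are.

Things in the scene. Friction and masses are not known exactly. Their poses are not given: they have to be found in the camera images.
- carton: Open green carton, fixed to the table, 240 (its x) x 300 (its y) x 155 high mm, walls and floor 5 mm. Origin: centre of its underside. Its x axis points to the far wall, which carries the flap along its top edge.
- flap (a joint): Angle (rad) of the carton's stiff green flap (120 mm from crease to free edge, 280 mm wide, 4 mm thick, brown inside): 0 = closed, level over the carton; pi/2 = upright; 1.92 = 110 degrees, leaning outward; stops at 2.5. It starts part open (0.5 to 0.95), leaning over the bottle, and stays where it is left; about 2 N at the free edge moves it.
- flap_hinge (a point): Middle of the flap's crease, on top of the far wall, 155 mm above the table; the crease runs along the carton's y axis.
- flap_edge (a point): Middle of the flap's free edge, 120 mm from the crease.
- bottle: White round cleaner bottle with a yellow and blue band, clamped upright to the carton's floor (it cannot turn or move). 80 mm across up to the shoulder, which lies 97 mm above its origin; narrow neck above it up to 123 mm. Origin: centre of its underside, 5 mm above the table; z up. The foot clamp reaches 52 mm to either side along its x axis, 22 mm high.
- cap_center (a point): Centre, half-way up, of the blue round ribbed safety cap with a white disc and red mark on top: 52 mm across, 36 mm high (18 mm below and 18 mm above this point), 40 g. Locked on the neck, this point lies 128 mm above the bottle's origin, and the cap's x axis lies along the bottle's.
- plunger (a joint): How far (m) the cap's spring is pressed: 0 = up, 0.007 = fully down. 6 N starts it, 11 N takes it fully down; at least 0.005 is needed to turn the cap. Held down, the cap turns counter-clockwise seen from above; from 55 to 125 degrees it is free to be lifted straight off, before that it cannot be pulled off. Clockwise it is blocked at once.
- jar_a: Bystander: small jar with red lid, 40 mm across, 75 mm high, standing in the carton's near left corner. Origin: centre of its underside.
- jar_b: Bystander: small jar with yellow lid, 40 mm across, 75 mm high, standing in the carton's near right corner. Origin: centre of its underside.
- foil_tray: Bystander: aluminium tray 220 x 160 x 45 mm on the table. Origin: centre of its underside.
- tub: Bystander: white tub 180 x 140 x 80 mm on the table. Origin: centre of its underside.
- can: Bystander: can 74 mm across, 110 mm high on the table. Origin: centre of its underside.
- spatula: Bystander: spatula lying on the table.
- mug: Bystander: white mug 80 mm across, 90 mm high on the table. Origin: centre of its underside.
Things that resemble listed ones, but are neither listed nor needed, are in the scene too. Of the things shaped like the part that bears cap_center, the blue one is meant.

How it is judged:
On the way, in this order (a step that is already met when the one before it is completed fails the run):
1. the flap is folded back to about 110 degrees (97 to 123) (value of joint flap between 1.69 and 2.15 rad), for 0.3 s.
2. the gripper presses the cap down on its spring (3.5 mm or more) (z of cap_center in the frame of bottle below 0.1245 m and contact force between the fingers and cap above 1 N), for 0.1 s.
3. the cap is turned at least 43 degrees on the neck, before it is lifted (angle between the x axis of cap_center and the x axis of bottle, either way round above 0.75 rad and z of cap_center in the frame of bottle below 0.133 m), for 0.05 s.
At the end, for the whole second after the job is handed in: The gripper still holds the cap, still and upright (within 20 degrees), lifted 4 to 18 cm above where it was locked and within 5 cm sideways of the bottle's axis, touching neither bottle nor carton; the flap stands at 97 to 123 degrees from closed (all of step 1 and z of cap_center in the frame of bottle between 0.168 and 0.308 m and horizontal distance between cap_center and bottle below 0.05 m and angle between cap_center's own z axis and vertical below 0.35 rad and contact force between the fingers and cap above 1 N and contact force between cap and bottle below 0.2 N and contact force between cap and carton below 0.2 N and linear speed of cap below 0.05 m/s); the arm keeps its last pose, push and grip.
It fails at once if a jar in the carton is moved more than 3 cm or tipped over (distance of any of jar_a, jar_b from where it was at the start of the episode above 0.03 m or angle between any of jar_a, jar_b's own z axis and vertical above 0.5 rad).
It fails at once if the foil tray, tub, can, spatula or mug is moved more than 3 cm or tipped over (distance of any of foil_tray, tub, can, spatula, mug from where it was at the start of the episode above 0.03 m or angle between any of foil_tray, tub, can, spatula, mug's own z axis and vertical above 0.5 rad).
It also fails if it takes over 59 s, if anything falls off the work surface, if the arm or the gripper's body presses on something with over 40 N, if the wrist force passes 120 N, or if a joint passes its speed limit or range.

ROBOT

A 7-joint arm with a two-finger parallel gripper is mounted at the origin on the work surface. World frame = base frame: x ahead of the robot, y to its left, z up, the work surface at z = 0. Lengths are in m, angles in rad, forces in N, time in s.
With the tool pointing down it reaches from about 0.35 to 0.9 m from the base axis. Payload 8.1 kg.
Tool frame: the origin (TCP) lies between the finger pads; the fingertips stand ahead of it and the grasp point (between the pads) is the TCP (arm.nose_length is the z of the fingertips in the tool frame, in m); z points along the fingers, y is the line along which they close (so a half turn about z gives the same grasp; the last joint's range is limited). The gripper opens to 92 mm and grips with 3 to 60 N. Pads are 19 mm wide; open, the fingers measure 130 mm over their backs; the gripper's body (75 mm by 190 mm) begins 47 mm behind the grasp point.
Start: joints at [-1.279, 0.434, 0.025, 1.573, -0.012, 1.134, -0.075], TCP at [0.24, 0.577, 0.246] pointing down, gripper open.
Joint ranges: [-2.62, 2.62], [-0.44, 2.09], [-1.27, 1.32], [0.08, 2.57], [-1.32, 4.46], [0.12, 2], [-2.74, 2.74]. Speed limits (rad/s): [2.22, 2.22, 3.01, 3.01, 3.14, 3.14, 3.14].

INTERFACE

Orientations are given as a rotation vector (axis times angle).
In Python, from cell import sensors, optics, arm gives the robot as it stands.
- The arm moves only by the tool arm_command, never from a script. Its argument "deltas" is one flat list of numbers, 7 for each row, row after row: the turn, a rotation vector about the world's x, y, z as a fraction of full scale, then the shift along the world's x, y, z as a fraction of full scale, then the finger opening in mm, from 0 to 91.8. In form: [wx, wy, wz, dx, dy, dz, fingers, wx, wy, wz, dx, dy, dz, fingers, ...]. A call has 1 to 20 rows; each row is the pose to reach, as a shift and turn from the pose commanded when the call began; what a row does not reach only later rows make up. Full scale, the value 1, is 1 m for a shift and 90 degrees for a turn. A row lasts 1/10 s, in which the tool goes at most 50 mm and 8.59 degrees, less where a joint would pass 70% of its speed; a pose out of reach is approached as far as the arm can. A call with a number of a shift or a turn outside -1 to 1 is refused whole. A call with a gripper value outside its range is refused whole. The fingers move at their own pace and stop on an object; "force" is the grip in N (left out, the last holds). Time passes only in rows, so rows that repeat a pose let the fingers close. It gives the time, the measured TCP pose, the force, the opening and the grip force at its end, in the units of the state.
- sensors.observe(): the state, without advancing time (a new reading comes with each control period).
- optics.get_image(name): name is "scene" or "top" or "wrist"; returns the picture (420x560x3 uint8, blue, green, red); there is no depth.
- optics.calibration(name): a dict with "camera_matrix" (3x3 intrinsics, pixels), "rvec" (rotation vector, rad) and "tvec" (3), from world to camera coordinates, as OpenCV has them. Camera axes: x right, y down, z forward; pixel columns grow to the right and rows downward; lengths in m; the calibration is good to about 2 mm. A picture is of the moment at which its call begins: read the wrist's pose just before it. calibration takes no time and is no camera call; for the wrist camera it gives the pose at the moment of the call.
- arm.sign_off(): hands the job in; it is judged then, once.
The state is a dict: "clock": time; "joints": joint angles; "dq": joint speeds; "joint_efforts": joint torques, N m; "position": TCP position; "ee_rot": TCP orientation; "force": force on the tool from outside, world axes, zero at the start; "ft_torque": the same for the moment, N m; "width": opening from 0.0 (shut) to 1.0 (fully open); "gripper_force": force on a finger pad.
Only numpy, scipy, OpenCV 4.12 (cv2) and the standard library are available. Lean on these libraries where they do the work, as an engineer would, in place of code of your own. Each camera call takes 0.05 s, during which the arm holds its last target. There are 200 camera calls.

## Working session

There is one attempt and no reset: what is moved stays moved. The work goes in short steps, Python scripts to look and compute and a tool call to move; the robot and the scene stay as the last step left them, time stands still between calls to the robot, and variables do not carry over. Pictures are saved under pics/ and viewed, at most 10 in all, crops included, and the job is handed in when it is done.

Besides the shell and the picture viewer there is one more tool, called after "Call:" as name(argument=value, ...) on one line, values as JSON. arm_command: Moves the arm, as the interface text tells. Its arguments: {"type":"object","properties":{"deltas":{"type":"array","items":{"type":"number"}},"force":{"type":"number"}},"required":["deltas"]}

```bash
mkdir -p pics; python3 - <<'E'
from cell import sensors, optics, arm
import cv2,numpy as np
for n in ("scene","top"):
    cv2.imwrite(f"pics/{n}0.png",optics.get_image(n))
    c=optics.calibration(n);R=cv2.Rodrigues(np.array(c["rvec"],float))[0];print(n,-R.T@np.array(c["tvec"]).ravel(),np.round(R,2).tolist(),c["camera_matrix"])
s=sensors.observe();print(s);print(arm.nose_length)
E
```

```text
scene [1.19669484 1.14034112 0.95479335] [[-0.82, 0.57, -0.02], [0.31, 0.42, -0.85], [-0.48, -0.7, -0.52]] [[523.48865826   0.         268.18159141]
 [  0.         523.48865826 210.87579355]
 [  0.           0.           1.        ]]
top [0.17374113 0.02415786 1.72378854] [[0.02, -1.0, -0.01], [-0.99, -0.02, -0.17], [0.17, 0.01, -0.99]] [[487.15044723   0.         276.18223387]
 [  0.         487.15044723 210.4144275 ]
 [  0.           0.           1.        ]]
{'clock': 0.1, 'joints': array([-1.27858012,  0.43512213,  0.02501422,  1.57402028, -0.01156875,
        1.1339953 , -0.0751313 ]), 'dq': array([ 1.45403915e-03, -1.14741223e-03,  3.92315002e-04, -1.76384849e-03,
       -3.16220308e-05,  7.72253921e-05, -1.91236961e-03]), 'joint_efforts': array([ 3.36273137e-03, -6.69117379e+01,  9.88216549e-01, -3.15144396e+01,
       -6.05321280e-02,  3.74985463e-02,  1.25795796e-05]), 'position': array([0.24030922, 0.57648177, 0.2450378 ]), 'ee_rot': array([-6.16326860e-01, -3.08043641e+00,  2.19464375e-03]), 'force': array([ 0.26642273, -0.72148518, -0.19989509]), 'ft_torque': array([-0.05392635, -0.04788437, -0.00513117]), 'gripper_force': 0.0, 'width': 0.9980198289116462}
0.019
```

View pics/scene0.png

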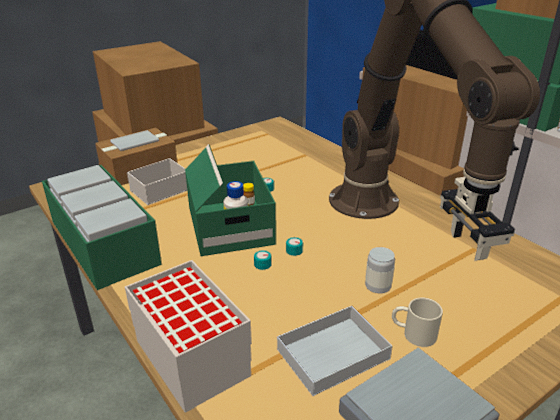

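View pics/top0.png

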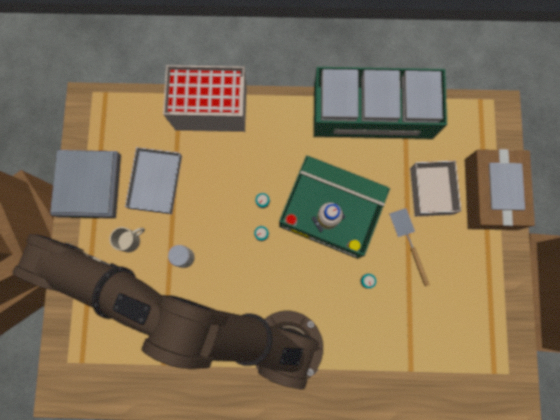

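The scene view shows the green carton, bottle with the blue cap (~(235,190)) and flap leaning over. In the top view the carton is at ~(335,207), cap at ~(331,212) and flap along the top-right edge. I'll enlarge both.

```bash
python3 - <<'E'
import cv2
a=cv2.imread("pics/top0.png")[145:265,265:405]; cv2.imwrite("pics/t1.png",cv2.resize(a,None,fx=5,fy=5,interpolation=cv2.INTER_CUBIC))
a=cv2.imread("pics/scene0.png")[140:260,175:290]; cv2.imwrite("pics/s1.png",cv2.resize(a,None,fx=5,fy=5,interpolation=cv2.INTER_CUBIC))
E
```

```text
(no output)
```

View pics/t1.png

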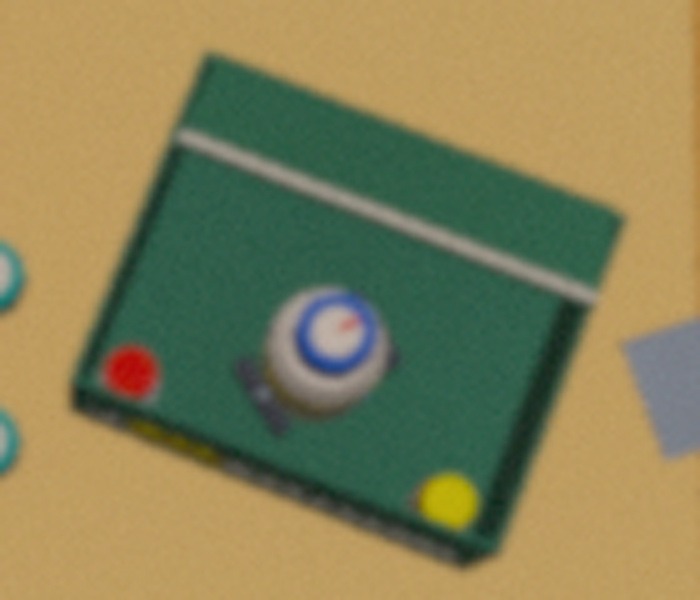

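View pics/s1.png

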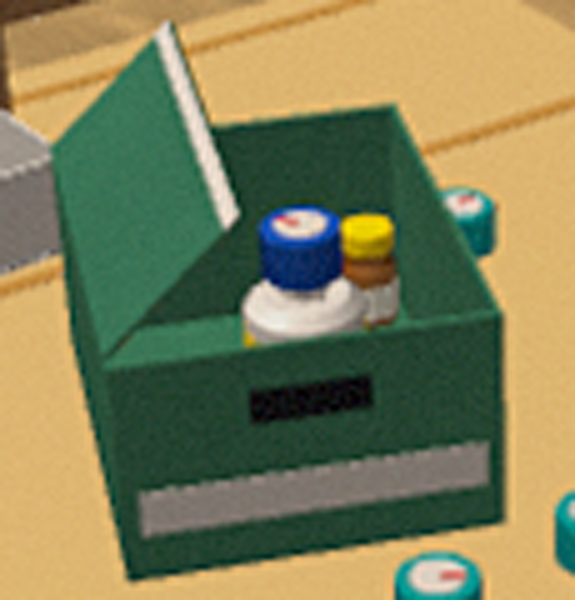

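Top crop: crease corners at (208,55),(623,215), near wall top corners (75,385),(495,553), flap free edge from (180,135) to (597,298), cap disc centre (337,331). The scene crop shows the free edge from (168,25) to (230,222), cap top at (302,223).

```bash
cat > h.py <<'E'
import cv2,numpy as np
from cell import sensors,optics,arm
def ray(cal,uv):
    R=cv2.Rodrigues(np.array(cal["rvec"],float))[0]; t=np.array(cal["tvec"],float).ravel()
    d=R.T@np.linalg.solve(np.array(cal["camera_matrix"]),[uv[0],uv[1],1.]); return -R.T@t,d
def atz(cal,uv,z):
    c,d=ray(cal,uv); return c+d*(z-c[2])/d[2]
def tri(a,b):
    (c1,d1),(c2,d2)=a,b; A=np.c_[d1,-d2]; x=np.linalg.lstsq(A,c2-c1,rcond=None)[0]; p,q=c1+d1*x[0],c2+d2*x[1]; return (p+q)/2,np.linalg.norm(p-q)
def proj(cal,P):
    return cv2.projectPoints(np.array(P,float).reshape(-1,3),np.array(cal["rvec"],float),np.array(cal["tvec"],float),np.array(cal["camera_matrix"]),None)[0].reshape(-1,2)
E
python3 - <<'E'
from h import *
np.set_printoptions(precision=4,suppress=True)
T=optics.calibration("top");S=optics.calibration("scene")
t=lambda u,v:(u/5+265-.4,v/5+145-.4)
s=lambda u,v:(u/5+175-.4,v/5+140-.4)
c=[atz(T,t(*p),.155) for p in [(208,55),(623,215),(495,553),(75,385)]]
print(np.array(c)); print([np.linalg.norm(c[i]-c[(i+1)%4]) for i in range(4)],np.mean(c,0))
d=c[0]-c[1];print("yaw via y axis",np.arctan2(-d[0],d[1])); d=c[1]-c[2];print(np.arctan2(d[1],d[0]))
print("cap",atz(T,t(337,331),.151), atz(S,s(303,224),.151), tri(ray(T,t(337,331)),ray(S,s(303,224))))
print("jars",atz(T,t(132,372),.08),atz(T,t(449,500),.08))
# mean of free edge: midpoints & which scene end matches which
print("edge mid",tri(ray(T,t(388,216)),ray(S,s(199,122))))
for a in[(180,135),(597,298)]:
  for b in [(166,25),(232,222)]: print(tri(ray(T,t(*a)),ray(S,s(*b))))
E
```

```text
[[ 0.6336 -0.0503  0.155 ]
 [ 0.5299 -0.3242  0.155 ]
 [ 0.306  -0.2383  0.155 ]
 [ 0.4095  0.0337  0.155 ]]
[np.float64(0.29291804071291727), np.float64(0.23985326120692912), np.float64(0.2910327743507169), np.float64(0.23931743964236804)] [ 0.4697 -0.1448  0.155 ]
yaw via y axis -0.3617763222756839
-0.36633124072092565
cap [ 0.4493 -0.137   0.151 ] [ 0.4498 -0.1373  0.151 ] (array([ 0.4495, -0.1372,  0.1509]), np.float64(0.00046699847971271485))
jars [ 0.4305 -0.0046  0.08  ] [ 0.3474 -0.2202  0.08  ]
edge mid (array([ 0.508 , -0.1598,  0.2323]), np.float64(0.0018386762404397539))
(array([ 0.554 , -0.0412,  0.3472]), np.float64(0.05794847648210936))
(array([ 0.5586, -0.03  ,  0.2346]), np.float64(0.001781050005931306))
(array([ 0.4579, -0.2887,  0.2375]), np.float64(0.0006345695897880656))
(array([ 0.4552, -0.2953,  0.0952]), np.float64(0.07391238623866672))
```

Carton centre is ≈(0.470,-0.145) with yaw ≈ -0.364. Cap axis is (0.4495,-0.137), crease mid ≈(0.582,-0.188), and the flap stands at ≈45°. I'll go above the box with closed fingers, inside the flap's free edge.

Call:
arm_command(deltas=[0, 0, 0, 0, 0, 0.05, 0, 0, 0, 0, 0, 0, 0.09, 0, 0, 0, 0, 0.234, -0.724, 0.09, 0, 0, 0, 0, 0.234, -0.724, 0.09, 0, 0, 0, 0, 0.234, -0.724, 0.09, 0, 0, 0, 0, 0.234, -0.724, 0.09, 0, 0, 0, 0, 0.234, -0.724, 0.09, 0, 0, 0, 0, 0.234, -0.724, 0.09, 0, 0, 0, 0, 0.234, -0.724, 0.09, 0, 0, 0, 0, 0.234, -0.724, 0.09, 0, 0, 0, 0, 0.234, -0.724, 0.09, 0, 0, 0, 0, 0.234, -0.724, 0.09, 0, 0, 0, 0, 0.234, -0.724, 0.09, 0, 0, 0, 0, 0.234, -0.724, 0.09, 0, 0, 0, 0, 0.234, -0.724, 0.09, 0, 0, 0, 0, 0.234, -0.724, 0.09, 0, 0, 0, 0, 0.234, -0.724, 0.09, 0, 0, 0, 0, 0.234, -0.724, 0.09, 0, 0, 0, 0, 0.234, -0.724, 0.09, 0, 0, 0, 0, 0.234, -0.724, 0.09, 0], force=10)

```text
clock: 2.1
position: [0.4741, -0.146, 0.3353]
ee_rot: [-0.615, -3.079, -0.001]
force: [0.1, 0.3, -0.7]
width: 0.005
gripper_force: 0.0
```

Call:
arm_command(deltas=[0, 0, 0, 0, 0, -0.05, 0, 0, 0, 0, 0, 0, -0.08, 0, 0, 0, 0, 0, 0, -0.096, 0, 0, 0, 0, 0, 0, -0.096, 0, 0, 0, 0, 0.019, -0.007, -0.096, 0, 0, 0, 0, 0.034, -0.013, -0.096, 0, 0, 0, 0, 0.048, -0.018, -0.096, 0, 0, 0, 0, 0.062, -0.023, -0.096, 0, 0, 0, 0, 0.076, -0.029, -0.096, 0, 0, 0, 0, 0.09, -0.034, -0.096, 0, 0, 0, 0, 0.103, -0.039, -0.096, 0, 0, 0, 0, 0.103, -0.039, -0.096, 0])

```text
clock: 3.3
position: [0.5788, -0.185, 0.2406]
ee_rot: [0.613, 3.08, 0.0]
force: [0.5, 0.7, 0.2]
width: 0.008
gripper_force: 0.0
```

```bash
python3 - <<'E'
from h import *
a=optics.get_image("scene"); cv2.imwrite("pics/s2.png",cv2.resize(a[90:260,150:320],None,fx=3.5,fy=3.5,interpolation=cv2.INTER_CUBIC))
print(sensors.observe())
E
```

```text
{'clock': 3.35, 'joints': array([-0.21569493,  0.45408028,  0.64056781,  1.66416209, -0.29583407,
        1.12113877,  1.68340857]), 'dq': array([-0.00353072, -0.01446816,  0.00576846,  0.02773164,  0.00175295,
       -0.00893899,  0.00134759]), 'joint_efforts': array([ 1.68082989e-01, -5.83911073e+01,  9.49080527e+00, -3.05628061e+01,
       -5.25032461e-02,  1.18520097e-01,  5.95765770e-02]), 'position': array([ 0.57807895, -0.18507526,  0.24055378]), 'ee_rot': array([6.13781826e-01, 3.08010231e+00, 4.09842948e-04]), 'force': array([-0.60378183,  0.48585844, -0.79488917]), 'ft_torque': array([ 0.04881601,  0.00296044, -0.04637499]), 'gripper_force': 0.0, 'width': 0.008688405429148397}
```

View pics/s2.png

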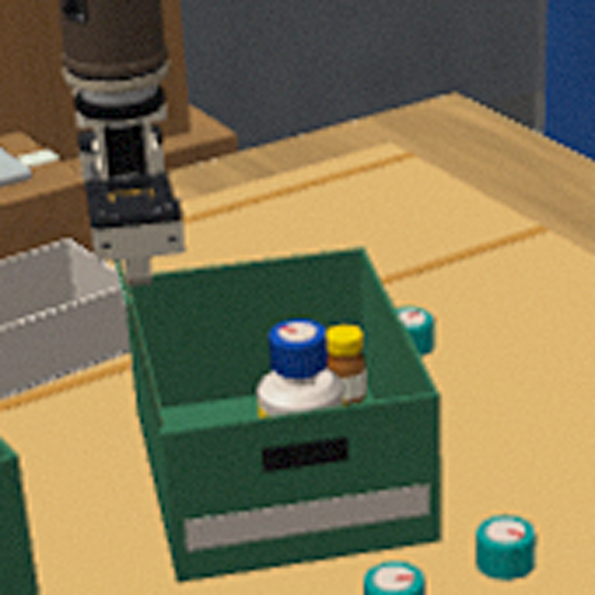

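The flap is edge-on to the scene camera here, which means about 97°; the box's far edge runs (130,270)-(165,430). I'll push another 16 mm, back off and check from above.

Call:
arm_command(deltas=[0, 0, 0, 0.008, -0.003, 0, 0, 0, 0, 0, 0.015, -0.006, 0, 0, 0, 0, 0, 0.015, -0.006, 0, 0, 0, 0, 0, 0.015, -0.006, 0, 0, 0, 0, 0, 0.0, 0.0, 0, 0, 0, 0, 0, -0.04, 0.015, 0, 0, 0, 0, 0, -0.09, 0.034, 0, 0, 0, 0, 0, -0.13, 0.049, 0, 0, 0, 0, 0, -0.18, 0.068, 0, 0, 0, 0, 0, -0.18, 0.068, 0.05, 0, 0, 0, 0, -0.18, 0.068, 0.05, 0])

```text
clock: 4.45
position: [0.3952, -0.1179, 0.2918]
ee_rot: [0.616, 3.079, 0.005]
force: [1.6, -0.7, 1.2]
width: 0.004
gripper_force: 0.0
```

```bash
python3 - <<'E'
from h import *
a=optics.get_image("scene")[130:260,160:290]; b=optics.get_image("top")[130:260,270:410]
f=lambda a:cv2.resize(a,None,fx=2.9,fy=2.9,interpolation=cv2.INTER_CUBIC)
cv2.imwrite("pics/s3.png",np.hstack([f(a),f(b)]))
T=optics.calibration("top");S=optics.calibration("scene");C=np.array([.470,-.145,0]);X=np.array([.934,-.356,0]);Y=np.array([.356,.934,0]);Z=np.array([0,0,1.])
for th in (97,103,110,117,123):
    q=np.radians(th);P=[C+X*(.118-.12*np.cos(q))+Y*y+Z*(.155+.12*np.sin(q)) for y in(.14,-.14)]
    print(th,((proj(S,P)-[160,130])*2.9).round().tolist(),((proj(T,P)-[270,130])*2.9+[377,0]).round().tolist())
E
```

```text
97 [[83.0, 134.0], [54.0, 21.0]] [[498.0, 34.0], [746.0, 129.0]]
103 [[70.0, 137.0], [43.0, 24.0]] [[502.0, 24.0], [749.0, 119.0]]
110 [[56.0, 143.0], [30.0, 29.0]] [[507.0, 14.0], [753.0, 108.0]]
117 [[43.0, 150.0], [19.0, 35.0]] [[511.0, 4.0], [756.0, 98.0]]
123 [[32.0, 157.0], [10.0, 42.0]] [[514.0, -3.0], [758.0, 91.0]]
```

View pics/s3.png

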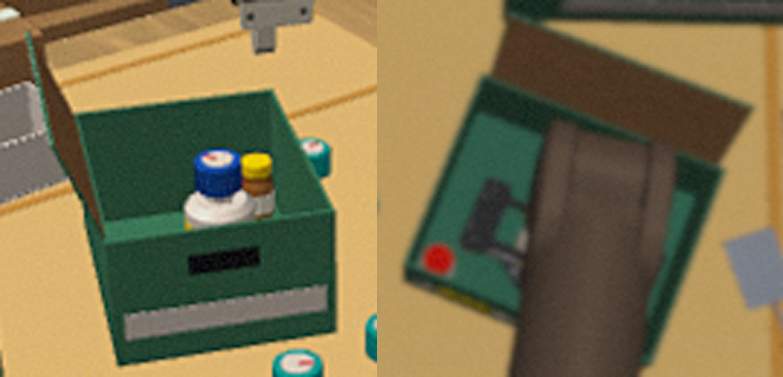

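The flap is at ≈110° (top-view edge (508,17)-(752,107) matches the prediction), and the cap and jars are undisturbed. Next I go above the cap, rotate and open.

Call:
arm_command(deltas=[0, 0, -0.09, 0.027, -0.01, 0.02, 91, 0, 0, -0.18, 0.054, -0.019, 0.02, 91, 0, 0, -0.27, 0.054, -0.019, 0.02, 91, 0, 0, -0.36, 0.054, -0.019, 0.02, 91, 0, 0, -0.45, 0.054, -0.019, 0.02, 91, 0, 0, -0.54, 0.054, -0.019, 0.02, 91, 0, 0, -0.63, 0.054, -0.019, 0.02, 91, 0, 0, -0.72, 0.054, -0.019, 0.02, 91, 0, 0, -0.81, 0.054, -0.019, 0.02, 91, 0, 0, -0.9, 0.054, -0.019, 0.02, 91, 0, 0, -0.944, 0.054, -0.019, 0.02, 91, 0, 0, -0.944, 0.054, -0.019, 0.02, 91, 0, 0, -0.944, 0.054, -0.019, 0.02, 91], force=45)

```text
clock: 5.85
position: [0.4517, -0.1373, 0.3095]
ee_rot: [2.533, 1.858, -0.001]
force: [0.3, 0.0, -0.1]
width: 0.987
gripper_force: 0.0
```

```bash
python3 - <<'E'
from h import *
np.set_printoptions(precision=4,suppress=True)
s=sensors.observe();print(s["position"],s["ee_rot"],s["joints"],s["force"],s["width"])
print(cv2.Rodrigues(s["ee_rot"])[0])
W=optics.calibration("wrist");a=optics.get_image("wrist");cv2.imwrite("pics/w1.png",a)
print(proj(W,[[.4495,-.1372,.151]]), proj(W,[[.4495+.02,-.1372,.151]]))
E
```

```text
[ 0.4517 -0.1373  0.3095] [ 2.5326  1.858  -0.001 ] [-0.5884  0.142   0.8945  1.8804 -0.1191  1.1745  0.0424] [ 0.2868  0.0222 -0.1129] 0.9867979324274636
[[ 0.3002  0.9539 -0.0002]
 [ 0.9539 -0.3002 -0.0008]
 [-0.0008  0.     -1.    ]]
[[274.1189 194.3818]] [[297.4139 187.2287]]
```

View pics/w1.png

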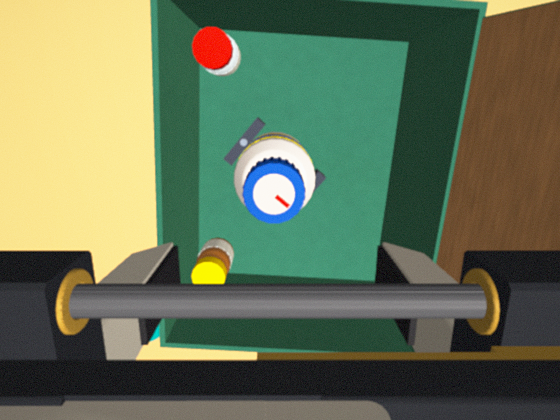

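The wrist view shows the cap disc at (274,194), as predicted, with the jars clear of the finger line. I'll descend and grip.

Call:
arm_command(deltas=[0, 0, 0, -0.002, 0, -0.04, 91, 0, 0, 0, -0.002, 0, -0.08, 91, 0, 0, 0, -0.002, 0, -0.12, 91, 0, 0, 0, -0.002, 0, -0.15, 91, 0, 0, 0, -0.002, 0, -0.172, 91, 0, 0, 0, -0.002, 0, -0.172, 91, 0, 0, 0, -0.002, 0, -0.172, 40, 0, 0, 0, -0.002, 0, -0.172, 40, 0, 0, 0, -0.002, 0, -0.172, 40, 0, 0, 0, -0.002, 0, -0.172, 40, 0, 0, 0, -0.002, 0, -0.172, 40, 0, 0, 0, -0.002, 0, -0.172, 40, 0, 0, 0, -0.002, 0, -0.172, 40, 0, 0, 0, -0.002, 0, -0.172, 40], force=45)

```text
clock: 7.3
position: [0.4496, -0.1369, 0.138]
ee_rot: [-2.535, -1.856, -0.001]
force: [-0.9, 1.5, 5.5]
width: 0.554
gripper_force: 45.0
```

Call:
arm_command(deltas=[0, 0, 0, 0, 0, -0.003, 40, 0, 0, 0, 0, 0, -0.006, 40, 0, 0, 0, 0, 0, -0.008, 40, 0, 0, 0, 0, 0, -0.008, 40, 0, 0, 0, 0, 0, -0.008, 40, 0, 0, 0, 0, 0, -0.008, 40])

```text
clock: 7.9
position: [0.4496, -0.137, 0.131]
ee_rot: [-2.534, -1.855, -0.003]
force: [-7.0, 3.6, 26.9]
width: 0.556
gripper_force: 45.0
```

Call:
arm_command(deltas=[0, 0, 0.06, 0, 0, 0, 40, 0, 0, 0.14, 0, 0, 0, 40, 0, 0, 0.22, 0, 0, 0, 40, 0, 0, 0.3, 0, 0, 0, 40, 0, 0, 0.38, 0, 0, 0, 40, 0, 0, 0.46, 0, 0, 0, 40, 0, 0, 0.54, 0, 0, 0, 40, 0, 0, 0.62, 0, 0, 0, 40, 0, 0, 0.7, 0, 0, 0, 40, 0, 0, 0.78, 0, 0, 0, 40, 0, 0, 0.86, 0, 0, 0, 40, 0, 0, 0.94, 0, 0, 0, 40, 0, 0, 1.0, 0, 0, 0, 40, 0, 0, 1.0, 0, 0, 0, 40, 0, 0, 1.0, 0, 0, 0, 40])

```text
clock: 9.4
position: [0.4499, -0.1369, 0.131]
ee_rot: [0.479, 3.103, 0.002]
force: [-5.9, 3.6, 21.3]
width: 0.556
gripper_force: 45.0
```

```bash
python3 - <<'E'
from h import *
s=sensors.observe();print(s["ee_rot"],s["joints"],s["force"],s["ft_torque"])
a=optics.get_image("wrist");cv2.imwrite("pics/w2.png",a)
E
```

```text
[4.79302373e-01 3.10348033e+00 1.55896531e-03] [-0.08348144  0.33457752  0.33604133  2.09910849 -0.16458947  0.73087591
  1.62244231] [-5.92734952  3.55917983 21.26086689] [0.60373695 1.06385643 0.18117481]
```

View pics/w2.png

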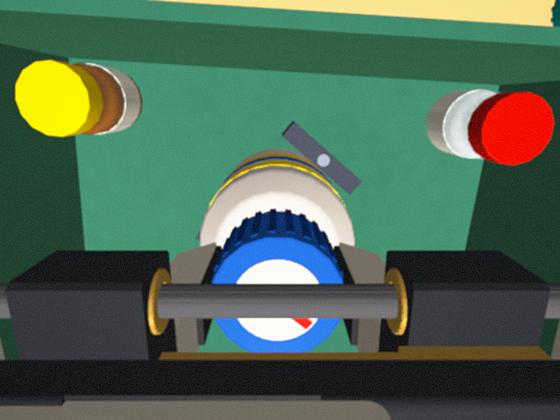

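The red mark ((303,321), lower right) keeps its place in the gripper frame while the bottle's clamp has swung round. So the cap turned with the gripper by about 88°, and I can lift.

Call:
arm_command(deltas=[0, 0, 0, 0, 0, 0.005, 40, 0, 0, 0, 0, 0, 0.01, 40, 0, 0, 0, 0, 0, 0.02, 40, 0, 0, 0, 0, 0, 0.035, 40, 0, 0, 0, 0, 0, 0.055, 40, 0, 0, 0, 0, 0, 0.075, 40, 0, 0, 0, 0, 0, 0.095, 40, 0, 0, 0, 0, 0, 0.108, 40, 0, 0, 0, 0, 0, 0.108, 40, 0, 0, 0, 0, 0, 0.108, 40, 0, 0, 0, 0, 0, 0.108, 40])

```text
clock: 10.55
position: [0.4489, -0.137, 0.237]
ee_rot: [-0.48, -3.103, 0.0]
force: [0.4, -0.3, -0.5]
width: 0.552
gripper_force: 45.0
```

```bash
python3 - <<'E'
from h import *
s=sensors.observe();print(s["position"],s["force"],s["width"],s["gripper_force"],s["dq"])
a=optics.get_image("scene")[130:260,160:290]; b=optics.get_image("top")[130:260,270:410]
f=lambda a:cv2.resize(a,None,fx=2.9,fy=2.9,interpolation=cv2.INTER_CUBIC)
cv2.imwrite("pics/s4.png",np.hstack([f(a),f(b)]))
E
```

```text
[ 0.44889393 -0.13697239  0.23699666] [ 0.43025911 -0.33753842 -0.53732502] 0.5523170325356062 44.99980688095093 [ 0.0015741   0.00528953 -0.00177259 -0.00133956  0.00178426  0.00136707
 -0.00142346]
```

View pics/s4.png

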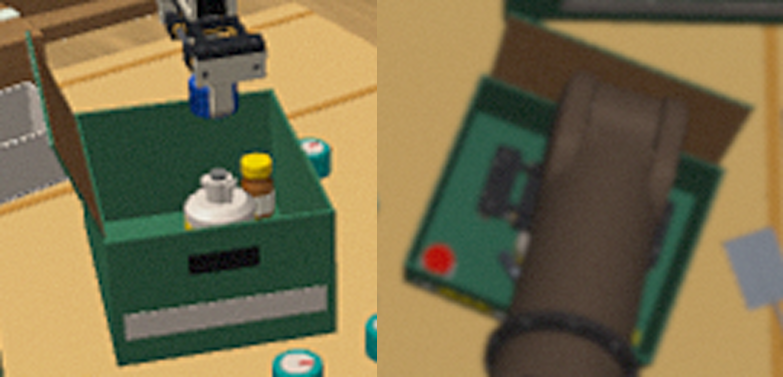

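The cap is held upright at (213,97) above the bare neck at (217,185). The flap is unchanged, so I'll hand in.

```bash
python3 -c "
from cell import arm
print(arm.sign_off())"
```

```text
the job is handed in; nothing more can be done
None
```

Job handed in, with no verdict returned: the flap is folded back to about 110°, and the cap was pressed, twisted about 88° and lifted, and is held upright about 10 cm above the bottle.

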